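Trip the cam lever through the guard window

ROBOT

A 6-joint arm with a two-finger parallel gripper is mounted at the origin on the work surface. World frame = base frame: x ahead of the robot, y to its left, z up, the work surface at z = 0. Lengths are in m, angles in rad, forces in N, time in s.
With the tool pointing down it reaches from about 0.375 to 0.9 m from the base axis. Payload 3.1 kg.
Tool frame: the origin (TCP) lies midway between the tips of the shut fingers; the grasp point (between the pads) lies 19 mm behind it (manip.hold_point_z is the distance from the TCP to the grasp point, in m); z points along the fingers, y is the direction in which the jaws open and shut (so a half turn about z gives the same grasp; the last joint's range is limited). The gripper opens to 85 mm and grips with 20 to 120 N. Pads are 22 mm wide; open, the fingers measure 114 mm over their backs; the gripper's body (76 mm by 85 mm) begins 54 mm behind the grasp point. The pads swing forward as they close: fully open they stand 13 mm farther back than shut.
Start: joints at [1.06, 0.527, 1.433, -0, 1.181, -0.178], TCP at [0.204, 0.591, 0.231] pointing down, gripper open.
Joint ranges: [-3.08, 3.08], [-0.75, 2.2], [0.22, 2.44], [-1.43, 4.57], [0, 2.65], [-2.85, 2.85]. Speed limits (rad/s): [2.79, 2.79, 3.14, 3.14, 3.14, 3.14].

INTERFACE

Orientations are given as a unit quaternion [x, y, z, w].
In Python, from station import manip gives the robot as it stands.
- The arm moves only by the tool drive_tool, never from a script. Its argument "motion" is one flat list of numbers, 7 for each row, row after row: the shift along the tool's x, y, z in mm, then the turn, a rotation vector about the tool's x, y, z in degrees, then the finger opening in mm, from 0 to 85.4. A call has 1 to 8 rows; each row is the pose to reach, as a shift and turn from the pose measured when the call began, along the tool's axes at that moment; what a row does not reach only later rows make up. A row lasts 1/8 s, in which the tool goes at most 62.5 mm and 10.7 degrees, less where a joint would pass 70% of its speed; a pose out of reach is approached as far as the arm can. A call with a gripper value outside its range is refused whole. The fingers move at their own pace and stop on an object; "force" is the grip in N (left out, the last holds). Time passes only in rows, so rows that repeat a pose let the fingers close. It gives the time, the measured TCP pose, the force and the opening at its end, in the units of the state.
- manip.sense(): the state, without advancing time (a new reading comes with each control period).
- manip.snapshot(name): name is "side" or "top" or "wrist"; returns a dict with "color" (384x512x3 uint8, red, green, blue), "fx", "fy", "cx", "cy" (pixels), "view" (4x4, takes a point from world to camera coordinates). Camera axes: x right, y up, looking along -z (the intrinsics and any distortion apply to the point x, -y, -z); pixel columns grow to the right and rows downward; lengths in m; the calibration is good to about 2 mm. A picture is of the moment at which its call begins. There is no depth.
- manip.sign_off(): hands the job in, once; it reports no verdict.
The state is a dict: "t": time; "q": joint angles; "qd": joint speeds; "tau": joint torques, N m; "tcp_pos": TCP position; "tool_rot": TCP orientation; "force": force on the tool from outside, world axes, zero at the start; "ft_torque": the same for the moment, N m; "finger_gap": opening from 0.0 (shut) to 1.0 (fully open).
Only numpy, scipy, OpenCV 4.12 (cv2) and the standard library are available. Lean on these libraries where they do the work, as an engineer would, in place of code of your own. Each camera call takes 0.05 s, during which the arm holds its last target.

TASK

Lock the brass cam lock box: push its glass cover fully open by the black tab, reach through the guard window and press the red lever down as far as it goes, then push the glass cover fully shut again. Only push with the fingers, never touch the brass guard with its steel rails around the window and cover, and leave the other things on the counter where they are.

Things in the scene. Friction and masses are not known exactly. Their poses are not given: they have to be found in the camera images.
- cam_box: cast brass cam lock box fixed to the counter, turned up to 0.4 rad either way; lengths here are in its own axes. Origin on the counter straight under the centre of the guard window; x points away from the robot at yaw 0, y is the direction in which the cover opens, z up. Foot flange: x -88 to 88, y -88 to 198, 8 mm high
- guard: the fixed brass guard with its steel rails, same origin and axes as the box; must not be touched. Walls and roof: x -75 to 75, y -75 to 185, top face 105 mm above the counter, roof 8 mm thick. The window in the roof is 100 x 100 mm, centred on the origin (x and y -50 to 50), hollow below down to 10 mm above the counter. Beside the cover run two steel rails 6 mm wide, centred at x = -61.5 and 61.5, y -70 to 180, tops at 116 mm; a steel stop bar at y 169 to 175 is 114 mm high
- cover (a joint): how far the glass cover stands open, in m: 0 shut over the window, 0.108 fully open (stop at both ends); it slides along the box's +y over the roof behind the window, with about 1.5 N of friction and light damping, and stays where left. Starts 0 to 0.04
- cover_tab (a point): top centre of the black tab in the middle of the glass cover; it moves with the cover. Tab 36 mm along box x, 14 mm along box y, 25 mm high above the glass, top at 137 mm above the counter. Glass 112 mm along x, 110 mm along y, 5 mm thick, top at 112 mm; dark steel strips on its two y edges. The glass may be touched
- lever (a joint): angle of the red lever in rad: 0 up (level), 0.30 fully down at its stop. It turns about a level pivot along box y, at box x = 70 mm, 84 mm above the counter, under the guard's far rim; it stays where left (friction: about 4 N at the pad). Starts 0 to 0.05
- lever_pad (a point): centre of the top face of the red lever pad, 40 x 40 mm, 8 mm thick, in the middle of the window; moves with the lever. At angle 0 its top is 90 mm above the counter (15 mm under the guard's top face), fully down about 69 mm and tilted 0.30 rad, sloping down towards -x of the box
- counterweight: loose chrome counterweight, stepped cylinder 40 mm across and 50 mm high, standing on the counter just behind (beyond) the box; origin at the centre of its underside
- screwdriver: loose screwdriver 160 mm long lying on the counter on the robot's side of the box; origin under its middle
- turntable: loose blue ceramic turntable base, disc 140 mm across and 28 mm high; origin at the centre of its underside
- case_back: loose mahogany metronome case back, board 200 x 120 x 12 mm lying flat; origin at the centre of its underside
- pendulum: loose flat steel pendulum rod 230 mm long with a brass bob, lying on the counter beyond the box; origin under its middle
- screw_jar: loose amber jar with a white lid, 64 mm across and 85 mm high; origin at the centre of its underside

How it is judged:
On the way, in this order (a step that is already met when the one before it is completed fails the run):
1. the glass cover is pushed open clear of the window (value of joint cover above 0.098 m), for 0.1 s.
2. the red lever is pressed fully down while the cover stands open (value of joint lever above 0.26 rad and value of joint cover above 0.09 m), for 0.1 s.
3. the glass cover is pushed shut (value of joint cover below 0.006 m), for 0.1 s.
At the end, for the whole second after the job is handed in: The lever stays down (joint above 0.26 of 0.30 rad), the glass cover is shut to within 6 mm, both at rest, and the six loose things are within 15 mm of where they started (value of joint lever above 0.26 rad and value of joint cover below 0.006 m and velocity of joint lever between -0.05 and 0.05 rad/s and velocity of joint cover between -0.01 and 0.01 m/s and distance of each of counterweight, screwdriver, turntable, case_back, pendulum, screw_jar from where it was at the start of the episode below 0.015 m); the robot touches nothing.
It fails at once if the robot touches the brass guard or its rails (contact force between any of the fingers, the arm and guard above 0.5 N).
It fails at once if another thing on the counter is shifted or lifted by more than 15 mm (distance of any of counterweight, screwdriver, turntable, case_back, pendulum, screw_jar from where it was at the start of the episode above 0.015 m).
It also fails if it takes over 51 s, if anything falls off the work surface, if the arm or the gripper's body presses on something with over 40 N, if the wrist force passes 120 N, or if a joint passes its speed limit or range.

## Working session

There is one attempt and no reset: what is moved stays moved. The work goes in short steps, Python scripts to look and compute and a tool call to move; the robot and the scene stay as the last step left them, time stands still between calls to the robot, and variables do not carry over. Pictures are saved under pics/ and viewed, and the job is handed in when it is done.

Besides the shell and the picture viewer there is one more tool, called after ">>>" as name(argument=value, ...) on one line, values as JSON. drive_tool: Moves the arm, as the interface text tells. Its arguments: {"type":"object","properties":{"motion":{"type":"array","items":{"type":"number"}},"force":{"type":"number"}},"required":["motion"]}

```bash
ls; mkdir -p pics
python3 - <<'E'
from station import manip
import cv2
print(manip.sense())
for n in ["side","top","wrist"]:
    s=manip.snapshot(n); cv2.imwrite(f"pics/{n}0.png",s["color"][:,:,::-1])
    print(n,{k:s[k] for k in s if k!="color"})
E
```

```text
pics
{'t': 0.0, 'q': array([ 1.06054315e+00,  5.28494539e-01,  1.43389395e+00, -8.88655963e-06,
        1.18136710e+00, -1.78492552e-01]), 'qd': array([ 1.14632511e-03,  4.96061452e-04, -5.66364273e-04,  8.51100372e-04,
        7.25860353e-05, -7.08571098e-04]), 'tau': array([-1.42617482e-03, -4.42354238e+01, -1.78020859e+01, -6.32866813e-04,
        8.65912327e-03,  1.49735132e-05]), 'tcp_pos': array([0.20318844, 0.59030531, 0.23031883]), 'tool_rot': array([ 1.65118857e-01,  9.86273083e-01, -1.01935956e-03, -3.61243109e-04]), 'force': array([-1.23414654, -0.21287585, -0.08099906]), 'ft_torque': array([-0.0137634 ,  0.00625467, -0.0006888 ]), 'finger_gap': 1.0009545796276722}
side {'fx': 375.3073302898738, 'fy': 375.3073302898738, 'cx': 263.8133264557647, 'cy': 195.05998806754712, 'view': array([[ 0.93448531, -0.35597667, -0.00421969, -0.52382825],
       [ 0.24900277,  0.64510179,  0.72238584, -0.22325485],
       [-0.25443038, -0.67610968,  0.69147732, -0.99320265],
       [ 0.        ,  0.        ,  0.        ,  1.        ]])}
top {'fx': 404.4918892162732, 'fy': 404.4918892162732, 'cx': 253.26044094144365, 'cy': 197.97492231971907, 'view': array([[ 0.02599025, -0.99964168, -0.00640445, -0.01899484],
       [ 0.99870259,  0.02568413,  0.04397118, -0.54142909],
       [-0.04379094, -0.00753896,  0.99901227, -1.42887314],
       [ 0.        ,  0.        ,  0.        ,  1.        ]])}
wrist {'fx': 318.9877710364783, 'fy': 318.9877710364783, 'cx': 256.7404080587764, 'cy': 190.2679310737734, 'view': array([[ 3.26610106e-01,  9.45159090e-01, -3.64470274e-04,
        -6.24064009e-01],
       [-9.00787441e-01,  3.11160183e-01, -3.02921320e-01,
         3.76737256e-02],
       [-2.86195431e-01,  9.92654746e-02,  9.53015499e-01,
        -3.79830668e-01],
       [ 0.00000000e+00,  0.00000000e+00,  0.00000000e+00,
         1.00000000e+00]])}
```

View pics/side0.png

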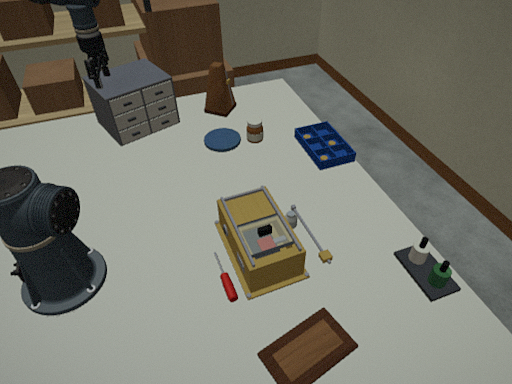

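View pics/top0.png

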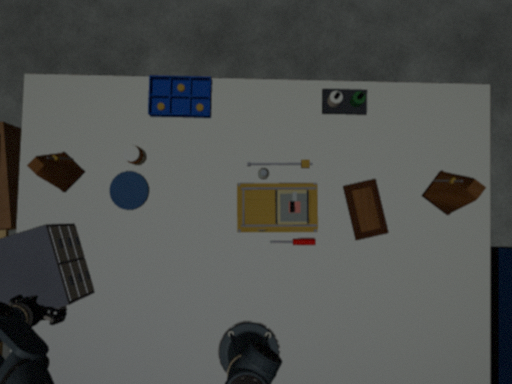

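View pics/wrist0.png

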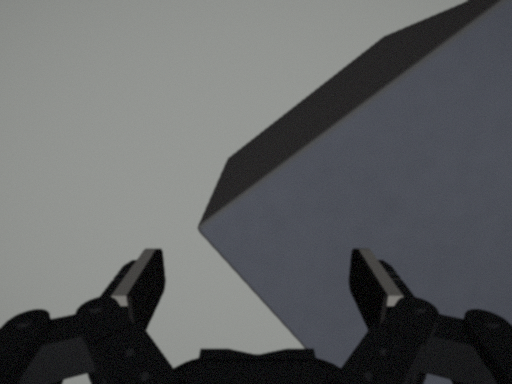

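The box is in the top view at about (237–318, 182–232) with near-zero yaw. The tab is dark at about (293, 207) and the turntable and jar are far to the left. I'll zoom in.

Run:
```python
import cv2
a=cv2.imread("pics/top0.png")[150:250,225:330]; cv2.imwrite("pics/topc.png",cv2.resize(a,None,fx=6,fy=6,interpolation=cv2.INTER_CUBIC)*1)
a=cv2.imread("pics/side0.png")[180:305,205:335]; cv2.imwrite("pics/sidec.png",cv2.resize(a,None,fx=4.6,fy=4.6,interpolation=cv2.INTER_CUBIC))
```

```text
(no output)
```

View pics/topc.png

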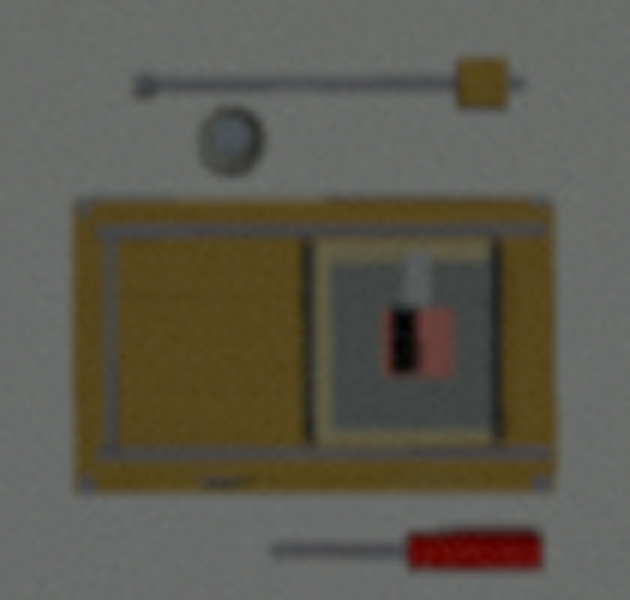

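View pics/sidec.png

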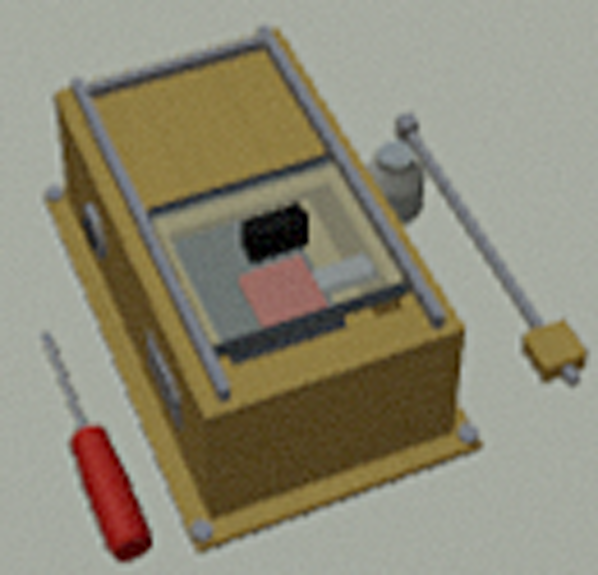

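```bash
cat > h.py <<'E'
import numpy as np, cv2
from station import manip
def ray(s,u,v):
    V=s["view"]; R=V[:3,:3]; c=-R.T@V[:3,3]
    d=R.T@np.array([(u-s["cx"])/s["fx"],-(v-s["cy"])/s["fy"],-1.]); return c,d
def onz(s,u,v,z):
    c,d=ray(s,u,v); return c+d*(z-c[2])/d[2]
def tri(s1,p1,s2,p2):
    c1,d1=ray(s1,*p1); c2,d2=ray(s2,*p2)
    t=np.linalg.lstsq(np.stack([d1,-d2],1),c2-c1,rcond=None)[0]
    a=c1+t[0]*d1;b=c2+t[1]*d2; return (a+b)/2,np.linalg.norm(a-b)
def proj(s,p):
    q=s["view"]@np.append(p,1); return s["cx"]+s["fx"]*q[0]/-q[2], s["cy"]-s["fy"]*q[1]/-q[2]
def w2b(p,o,yaw):
    c,s=np.cos(yaw),np.sin(yaw); d=np.asarray(p)[:2]-o; return np.array([c*d[0]+s*d[1],-s*d[0]+c*d[1]])
def b2w(p,o,yaw):
    c,s=np.cos(yaw),np.sin(yaw); return o+np.array([c*p[0]-s*p[1],s*p[0]+c*p[1]])
E
python3 - <<'E'
from h import *
T=manip.snapshot("top");S=manip.snapshot("side")
im=T["color"].astype(int); hsv=cv2.cvtColor(T["color"],cv2.COLOR_RGB2HSV)
m=((hsv[...,0]>12)&(hsv[...,0]<32)&(hsv[...,1]>90)).astype(np.uint8)
m[:174]=0;m[:,:230]=0;m[240:]=0;m[:,325:]=0
pts=cv2.findNonZero(m); r=cv2.minAreaRect(pts); b=cv2.boxPoints(r); print(r,b)
w=np.array([onz(T,u,v,.008) for u,v in b]);print(w.round(4))
for i in range(4):
    d=w[(i+1)%4]-w[i]; print(np.linalg.norm(d),np.degrees(np.arctan2(d[1],d[0])))
print("center",w.mean(0))
for z,n in((T,"top"),(S,"side")):
    h=cv2.cvtColor(z["color"],cv2.COLOR_RGB2HSV)
    roi=np.zeros(h.shape[:2],bool)
    if n=="top": roi[190:225,278:306]=1
    else: roi[215:250,245:290]=1
    red=((h[...,0]<10)|(h[...,0]>170))&(h[...,1]>60)&roi
    blk=(h[...,2]<30)&roi
    for mm in(red,blk):
        k,l,st,ce=cv2.connectedComponentsWithStats(mm.astype(np.uint8))
        print(n,[(st[i],ce[i].round(2)) for i in range(1,k) if st[i][4]>10])
E
```

```text
((277.0, 207.0), (48.0, 80.0), 90.0) [[237. 183.]
 [317. 183.]
 [317. 231.]
 [237. 231.]]
[[ 0.594   0.0546  0.008 ]
 [ 0.6013 -0.2313  0.008 ]
 [ 0.4303 -0.2345  0.008 ]
 [ 0.4228  0.0498  0.008 ]]
0.2859632107808016 -88.5404545053671
0.17108575547281785 -178.90727953537896
0.2844760271891816 91.50308933320235
0.17129889451522815 1.5906377658045912
center [ 0.5120974  -0.09034602  0.008     ]
top [(array([293, 201,   8,  12,  85], dtype=int32), array([296.64, 206.66])), (array([289, 202,   3,  11,  25], dtype=int32), array([289.68, 207.36]))]
top [(array([291, 202,   3,  10,  28], dtype=int32), array([291.93, 206.5 ]))]
side [(array([257, 236,  19,  14, 180], dtype=int32), array([265.98, 242.92]))]
side [(array([258, 225,  14,  12, 112], dtype=int32), array([264.5 , 230.27]))]
```

Run:
```python
from h import *
T=manip.snapshot("top");S=manip.snapshot("side")
h=cv2.cvtColor(T["color"],cv2.COLOR_RGB2HSV)
g=T["color"].astype(float); f=(g[...,0]-g[...,2])  # brass: R-B large
def cross(p,start,step):
    # half-level crossing scanning from outside
    hi=np.median(f[184:230,245:260]);lo=np.median(f[235:260,330:340]);t=(hi+lo)/2
    i=start
    while p[i]<t:i+=step
    j=i-step
    return j+(t-p[j])/(p[i]-p[j])*step
cols=np.arange(244,312); rows=np.arange(187,228)
top=[cross(f[:,c],176,1) for c in cols]; bot=[cross(f[:,c],236,-1) for c in cols if c<268 ]
L=[cross(f[r],230,1) for r in rows]; R=[cross(f[r],325,-1) for r in rows]
def fit(a,b):
    a=np.array(a,float);b=np.array(b);
    for _ in range(3):
        p=np.polyfit(a,b,1);e=abs(np.polyval(p,a)-b);k=e<max(.4,2*np.median(e));a,b=a[k],b[k]
    print(p,len(a),e.mean());return p
pt=fit(cols,top);pb=fit(cols[:len(bot)],bot);pl=fit(rows,L);pr=fit(rows,R)
def X(ph,pv):
    v=200
    for _ in range(9):u=np.polyval(pv,v);v=np.polyval(ph,u)
    return u,v
C=[X(pt,pl),X(pt,pr),X(pb,pr),X(pb,pl)]
for off in(0,.5):
    w=np.array([onz(T,u+off,v+off,.008) for u,v in C])
    for i in range(4):
        d=w[(i+1)%4]-w[i]; print(np.linalg.norm(d).round(4),np.degrees(np.arctan2(d[1],d[0])).round(2),end=" | ")
    dy=w[0]+w[3]-w[1]-w[2]; dx=w[0]+w[1]-w[2]-w[3]
    yaw=np.arctan2(-dy[0],dy[1]); c=w.mean(0)[:2]; o=c-.055*np.array([-np.sin(yaw),np.cos(yaw)])
    print("\ncenter",c,"yaw",yaw,np.arctan2(dx[1],dx[0]),"o",o)
    # checks: tab in both views, overlays
    tt=[T,(291.9+off,206.5+off)]
    print("tab tri",tri(T,(291.9+off,206.5+off),S,(264.5+off,230.3+off)))
    p=onz(T,*tt[1],.13); print("tab box",w2b(p,o,yaw))
    print("pad tri",tri(T,(293+off,206.7+off),S,(265.9+off,242.9+off)))
    A=cv2.resize(S["color"][:,:,::-1][180:305,205:335],None,fx=4.6,fy=4.6,interpolation=cv2.INTER_CUBIC)
    B=cv2.resize(T["color"][:,:,::-1][150:250,225:330],None,fx=6,fy=6,interpolation=cv2.INTER_CUBIC)
    for poly in ([(-.088,-.088,.008),(.088,-.088,.008),(.088,.198,.008),(-.088,.198,.008)],[(-.075,-.075,.105),(.075,-.075,.105),(.075,.185,.105),(-.075,.185,.105)],[(-.05,-.05,.105),(.05,-.05,.105),(.05,.05,.105),(-.05,.05,.105)]):
        for s,img,u0,v0,k in((S,A,205,180,4.6),(T,B,225,150,6)):
            q=[proj(s,[*b2w(x[:2],o,yaw),x[2]]) for x in poly]
            q=np.array([((a-off-u0+.5)*k,(b-off-v0+.5)*k) for a,b in q]).round().astype(int)
            cv2.polylines(img,[q],True,(255,255,0),1)
    cv2.imwrite(f"pics/ov_side{off}.png",A);cv2.imwrite(f"pics/ov_top{off}.png",B)
```

```text
[-5.61507258e-03  1.84548037e+02] 68 0.05334627139432596
[-1.46228060e-02  2.35187524e+02] 18 0.08948800977366034
[8.12547332e-03 2.35160019e+02] 41 0.06668447473242137
[1.34678645e-02 3.14153366e+02] 37 0.06918983185989505
0.2859 -88.22 | 0.1703 -178.14 | 0.2853 92.34 | 0.1731 2.06 | 
center [ 0.51185733 -0.08996735] yaw 0.03595971616629721 0.03423317408080373 o [ 0.51383469 -0.1449318 ]
tab tri (array([ 0.51216652, -0.13290278,  0.1283559 ]), np.float64(0.00035380901178261797))
tab box [-0.00143761  0.01228766]
pad tri (array([ 0.5128319 , -0.14037418,  0.08663289]), np.float64(0.0007561567726729924))
0.2858 -88.22 | 0.1703 -178.14 | 0.2853 92.34 | 0.1731 2.05 | 
center [ 0.51012077 -0.09179104] yaw 0.03596715803658723 0.03417936320649339 o [ 0.51209854 -0.14675547]
tab tri (array([ 0.51160133, -0.13487417,  0.12867349]), np.float64(0.002522974426609253))
tab box [-0.00128543  0.01243981]
pad tri (array([ 0.51224199, -0.14239791,  0.08705919]), np.float64(0.0029848367539526666))
```

View pics/ov_side0.png

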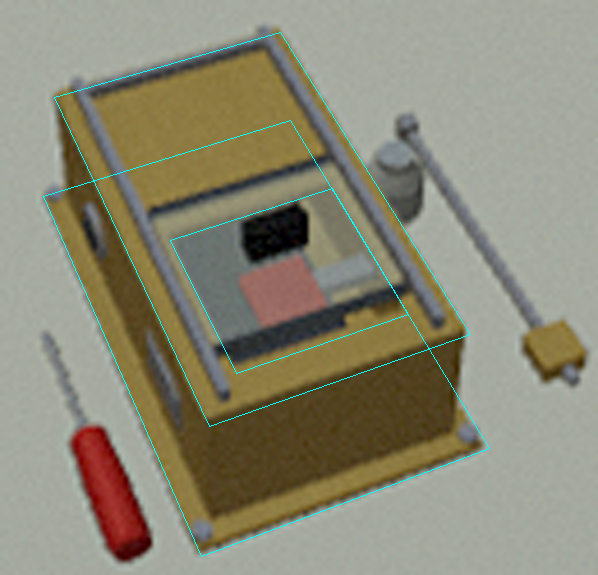

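View pics/ov_top0.png

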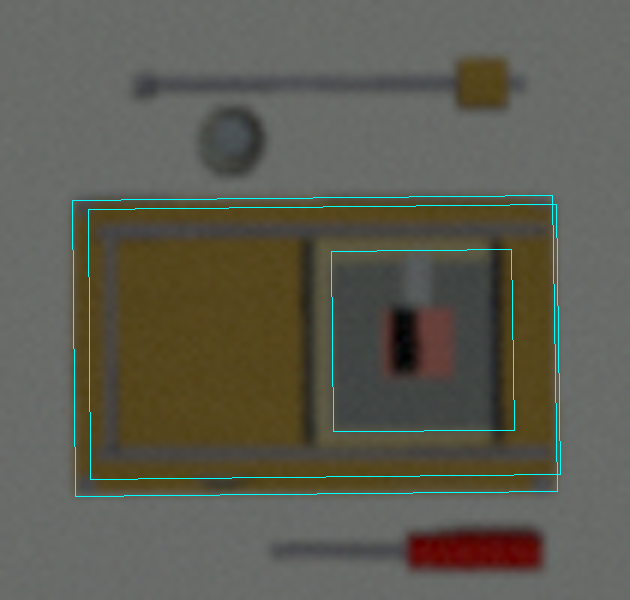

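The overlays match within about 1–3 mm. The origin is about (0.513, −0.145), yaw is about 0.03, and the tab stands at box y ≈ 12 mm, so the cover is about 12 mm open. The triangulated tab and pad heights are plausible. Next I'll compute the approach move.

```bash
cat >> h.py <<'E'
from scipy.spatial.transform import Rotation as Ro
O=np.array([.5133,-.1452]); YAW=.032
def plan(bx,by,z):
    s=manip.sense(); R=Ro.from_quat(s["tool_rot"])
    tgt=np.array([*b2w((bx,by),O,YAW),z]); sh=R.inv().apply(tgt-s["tcp_pos"])*1000
    c,sn=np.cos(YAW),np.sin(YAW)
    Rt=Ro.from_matrix(np.array([[-c,-sn,0],[-sn,c,0],[0,0,-1.]]))
    rv=np.degrees((R.inv()*Rt).as_rotvec())
    print("t",round(s["t"],2),"box",(w2b(s["tcp_pos"],O,YAW)*1000).round(1),"z",(s["tcp_pos"][2]*1000).round(1),"F",s["force"].round(1),"gap",round(s["finger_gap"],2))
    print("shift",sh.round(1),"rot",rv.round(2))
E
python3 -c "
from h import *
plan(0,-.045,.2)"
```

```text
t 0.35 box [-286.1  745.5] z 231.1 F [ 0.7 -1.   0.3] gap 1.0
shift [-548.7 -636.9   31.3] rot [-3.000e-02 -1.000e-02 -2.085e+01]
```

>>> drive_tool(motion=[-30,-35,0,0,0,0,85,-65,-76,0,0,0,-5,60,-105,-122,0,0,0,-10,40,-145,-169,0,0,0,-15,20,-185,-215,0,0,0,-20,0,-225,-261,0,0,0,-21,0,-265,-307,0,0,0,-21,0,-300,-348,0,0,0,-21,0])

```text
t: 1.35
tcp_pos: [0.3746, 0.1621, 0.2316]
tool_rot: [-0.017, 1.0, -0.0, 0.001]
force: [0.5, 0.4, 0.4]
finger_gap: -0.0
```

```bash
python3 -c "
from h import *
plan(0,-.045,.2)"
```

```text
t 1.35 box [-128.8  311.6] z 231.6 F [0.5 0.4 0.4] gap -0.0
shift [-127.9 -356.9   31.9] rot [-0.02  0.07  0.13]
```

>>> drive_tool(motion=[-18,-51,0,0,0,0,0,-37,-102,0,0,0,0,0,-55,-153,0,0,0,0,0,-74,-204,0,0,0,0,0,-92,-255,5,0,0,0,0,-110,-306,15,0,0,0,0,-128,-357,25,0,0,0,0,-128,-357,32,0,0,0,0])

```text
t: 2.35
tcp_pos: [0.5167, -0.1946, 0.1995]
tool_rot: [-0.015, 1.0, -0.001, 0.002]
force: [-1.0, 0.4, 0.3]
finger_gap: 0.0
```

Run:
```python
from h import *
plan(0,-.045,.12)
for n in ["side","wrist"]:
    s=manip.snapshot(n); c=s["color"][:,:,::-1]
    if n=="side": c=cv2.resize(c[130:310,190:360],None,fx=3.3,fy=3.3,interpolation=cv2.INTER_CUBIC)
    cv2.imwrite(f"pics/{n}1.png",c)
```

```text
t 2.35 box [  1.8 -49.5] z 199.5 F [-1.   0.4  0.3] gap 0.0
shift [ 2.1  4.7 79.5] rot [-0.16  0.22 -0.11]
```

View pics/side1.png

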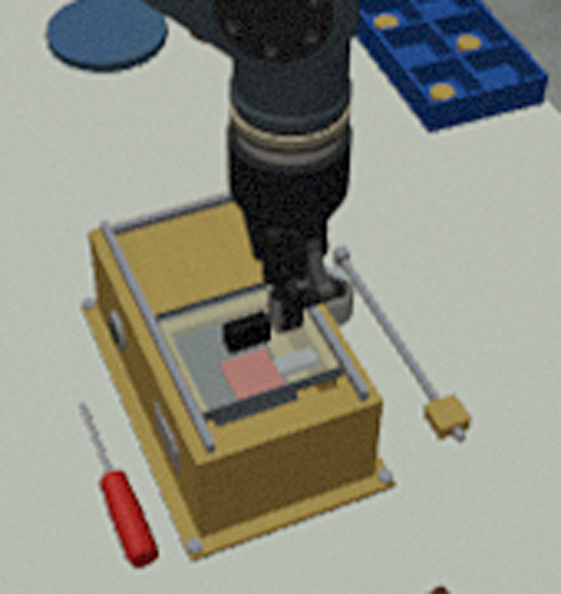

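View pics/wrist1.png

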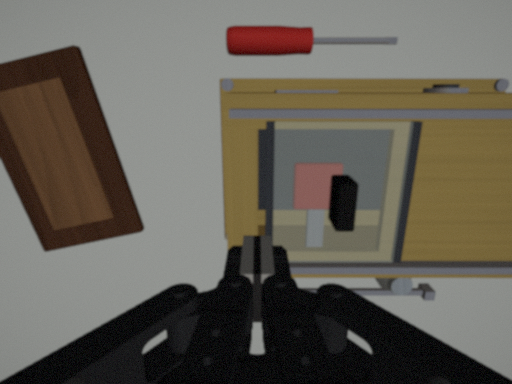

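The wrist view shows the whole window between the rails, with the tab at about (331–357, 175–230). I'll check the origin against the rails, strips and tab.

Run:
```python
from h import *
W=manip.snapshot("wrist")
c=W["color"][:,:,::-1]
cv2.imwrite("pics/w2.png",cv2.resize(c[70:290,210:450],None,fx=3.2,fy=2.7,interpolation=cv2.INTER_CUBIC)) if 0 else cv2.imwrite("pics/w2.png",cv2.resize(c[90:290,215:435],None,fx=3,fy=3,interpolation=cv2.INTER_CUBIC))
for u,v,z in[(250,114,.116),(500,114.5,.116),(340,267,.116),(490,270,.116),(265,180,.112),(410,180,.112)]:
    print(u,v,(w2b(onz(W,u,v,z),O,YAW)*1000).round(1))
g=W["color"].max(2); m=(g<25).astype(np.uint8); m[:,:325]=0;m[:,365:]=0;m[:168]=0;m[240:]=0
k,l,st,ce=cv2.connectedComponentsWithStats(m);print(st[1:],ce[1:])
```

```text
250 114 [-63. -49.]
500 114.5 [-62.6 123.8]
340 267 [57.  22.6]
490 270 [ 60.  144.1]
265 180 [-14.6 -38.2]
410 180 [-14.5  70.4]
[[ 327  178   27   53 1133]] [[339.39187996 203.56398941]]
```

View pics/w2.png

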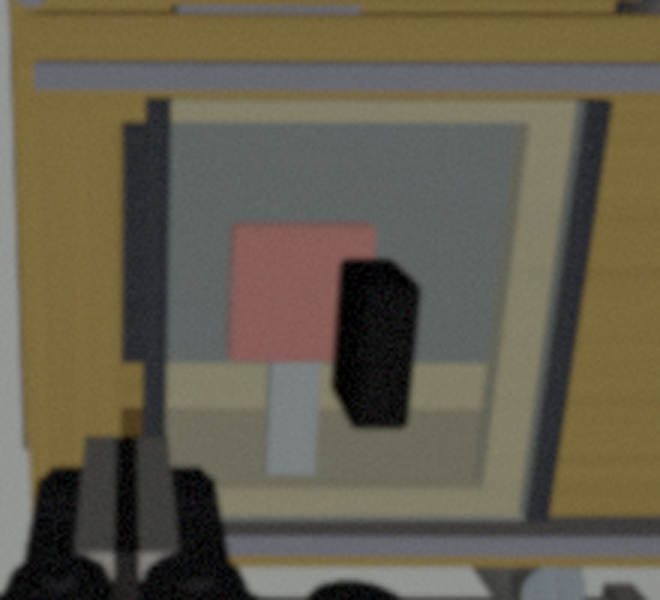

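>>> drive_tool(motion=[2,0,30,0,0,0,0,2,0,60,0,0,0,0,2,0,78,0,0,0,0,2,0,78,0,0,0,0])

```text
t: 3.0
tcp_pos: [0.5104, -0.187, 0.1206]
tool_rot: [-0.018, 1.0, 0.002, -0.002]
force: [-0.0, -1.0, 0.6]
finger_gap: 0.003
```

```bash
python3 -c "
from h import *
plan(0,.086,.12)"
```

```text
t 3.0 box [ -4.2 -41.7] z 120.6 F [-0.  -1.   0.6] gap 0.0
shift [ -4.8 127.7   1.1] rot [ 0.21 -0.22  0.23]
```

>>> drive_tool(motion=[-4,12,0,0,0,0,0,-4,25,0,0,0,0,0,-4,38,0,0,0,0,0,-4,51,0,0,0,0,0,-4,64,0,0,0,0,0,-4,77,0,0,0,0,0,-4,90,0,0,0,0,0,-4,100,0,0,0,0,0])

```text
t: 4.0
tcp_pos: [0.511, -0.0861, 0.121]
tool_rot: [-0.018, 1.0, 0.002, -0.002]
force: [1.6, -1.6, 0.4]
finger_gap: 0.002
```

Run:
```python
from h import *
plan(0,.09,.12)
s=manip.snapshot("side"); c=s["color"][:,:,::-1]
cv2.imwrite("pics/side2.png",cv2.resize(c[130:310,190:360],None,fx=3.3,fy=3.3,interpolation=cv2.INTER_CUBIC))
W=manip.snapshot("wrist");cv2.imwrite("pics/wrist2.png",W["color"][:,:,::-1])
```

```text
t 4.0 box [-0.4 59.1] z 121.0 F [ 1.6 -1.6  0.4] gap 0.0
shift [-0.5 30.9  1.1] rot [ 0.2  -0.19  0.24]
```

View pics/side2.png

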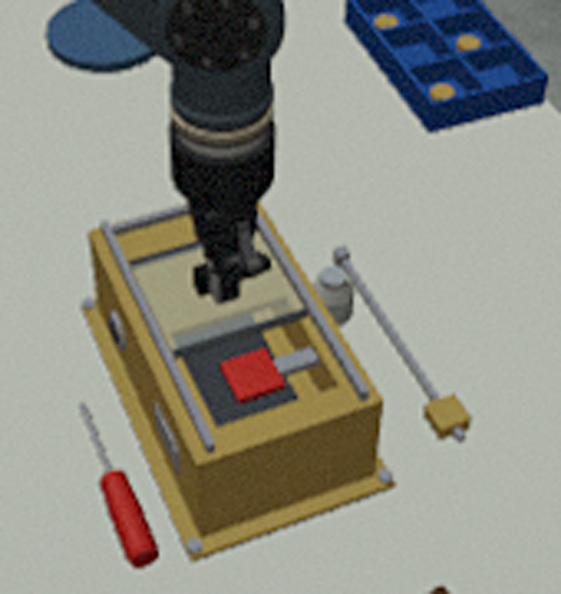

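View pics/wrist2.png

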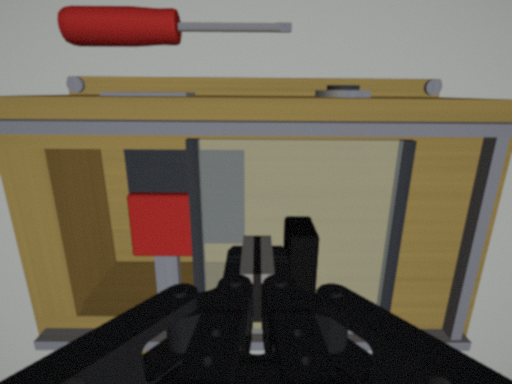

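The cover is sliding with the tab in contact with the fingers at about (284–315, 217). I'll keep going to the stop.

>>> drive_tool(motion=[0,8,0,0,0,0,0,0,15,0,0,0,0,0,0,21,0,0,0,0,0,0,26,0,0,0,0,0,0,30,0,0,0,0,0,0,32,0,0,0,0,0])

```text
t: 4.85
tcp_pos: [0.5087, -0.0539, 0.1209]
tool_rot: [-0.019, 1.0, 0.002, -0.003]
force: [-0.6, -7.9, -1.7]
finger_gap: -0.002
```

Run:
```python
from h import *
plan(0,.09,.12)
W=manip.snapshot("wrist");cv2.imwrite("pics/wrist3.png",W["color"][:,:,::-1])
```

```text
t 4.85 box [-1.6 91.4] z 120.9 F [-0.6 -7.9 -1.7] gap -0.0
shift [-1.6 -1.4  0.9] rot [ 0.18 -0.34  0.38]
```

View pics/wrist3.png

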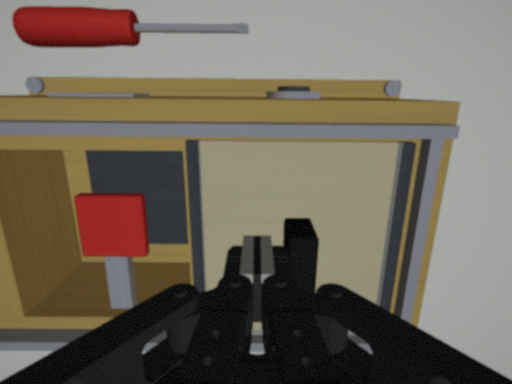

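>>> drive_tool(motion=[0,2,0,0,0,0,0,0,4,0,0,0,0,0,0,4,0,0,0,0,0])

```text
t: 5.28
tcp_pos: [0.5088, -0.0538, 0.121]
tool_rot: [-0.021, 1.0, -0.002, -0.003]
force: [-2.0, -14.9, -1.3]
finger_gap: 0.005
```

Run:
```python
from h import *
plan(0,.06,.17)
W=manip.snapshot("wrist")
r=W["color"].astype(int).max(2)[175:185].mean(0)
for a,b in((180,205),(395,440)): print(a,r[a:b].round())
for u in (189,200,402,412,418,428): print(u,(w2b(onz(W,u,180,.112),O,YAW)*1000).round(1))
```

```text
t 5.28 box [-1.6 91.5] z 121.0 F [ -2.  -14.9  -1.3] gap 0.0
shift [ -1.  -31.7 -48.9] rot [-0.21 -0.35  0.55]
180 [ 58.  58.  57.  62.  92. 125. 133. 114.  80.  61.  61.  61.  60.  60.
  58.  58.  57.  56.  59.  74. 101. 124. 141. 149. 150.]
395 [108. 103.  95.  81.  65.  58.  59.  61.  59.  59.  58.  58.  57.  56.
  59.  78. 108. 132. 138. 131. 110.  80.  56.  50.  52.  50.  51.  50.
  58.  82. 109. 124. 129. 130. 129. 129. 130. 129. 129. 130. 129. 127.
 130. 135. 138.]
189 [-36.7  57.8]
200 [-36.8  63.2]
402 [-37.7 163.1]
412 [-37.8 168. ]
418 [-37.8 171. ]
428 [-37.8 175.9]
```

The fingers stopped at a fixed position while the force rose to 15 N, so the cover is at its stop. I'll back off, lift and go over the pad.

>>> drive_tool(motion=[0,-8,0,0,0,0,0,0,-15,-15,0,0,0,0,0,-35,-30,0,0,0,0,0,-60,-30,0,0,0,0,0,-80,-30,0,0,0,0,2,-91,-25,0,0,0.5,0,2,-91,-25,0,0,0.5,0])

```text
t: 6.2
tcp_pos: [0.5099, -0.1448, 0.1454]
tool_rot: [-0.016, 1.0, -0.001, -0.004]
force: [0.8, 0.5, 0.5]
finger_gap: 0.001
```

Run:
```python
from h import *
plan(-.003,.0,.1)
W=manip.snapshot("wrist");cv2.imwrite("pics/wrist4.png",W["color"][:,:,::-1])
s=manip.snapshot("side"); c=s["color"][:,:,::-1]
cv2.imwrite("pics/side4.png",cv2.resize(c[180:305,205:335],None,fx=4.6,fy=4.6,interpolation=cv2.INTER_CUBIC))
```

```text
t 6.2 box [-3.4  0.5] z 145.4 F [0.8 0.5 0.5] gap 0.0
shift [-0.8 -0.4 45.4] rot [-0.12 -0.46 -0.05]
```

View pics/wrist4.png

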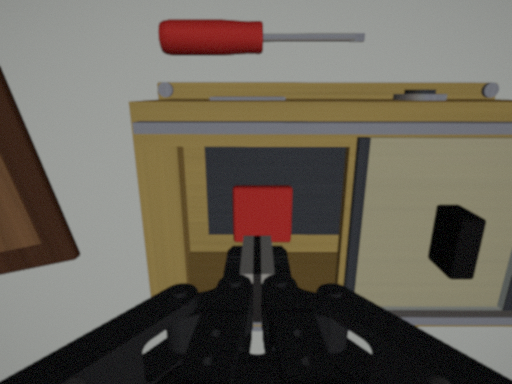

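View pics/side4.png

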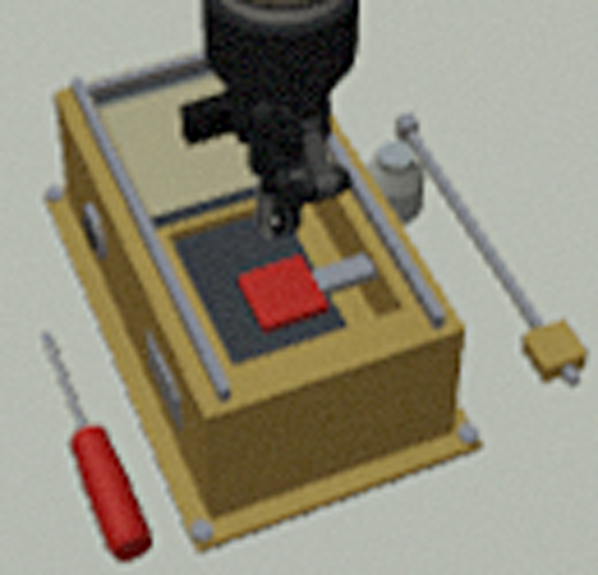

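Run:
```python
from h import *
W=manip.snapshot("wrist"); s=manip.sense()
R=Ro.from_quat(s["tool_rot"])
for x0 in(0,.008):
  for u,v in[(244,240),(272,240),(228,250),(288,250),(225,290),(183,287),(168,292),(330,290),(345,295),(100,340),(0,383),(165,330)]:
    c,d=ray(W,u,v); c=R.inv().apply(c-s["tcp_pos"]);d=R.inv().apply(d)
    print(x0,(u,v),((c+d*(x0-c[0])/d[0])*1000).round(1))
print(w2b(onz(W,263.5,214,.09),O,YAW)); print([w2b(onz(W,a,b,.105),O,YAW).round(4) for a,b in ((182,190),(358,190),(260,137))])
```

```text
0 (244, 240) [-0.  -6.9 15.1]
0 (272, 240) [ 0.   8.4 15. ]
0 (228, 250) [  0.  -14.7   3.8]
0 (288, 250) [ 0.  16.   3.7]
0 (225, 290) [  0.  -13.  -30.3]
0 (183, 287) [  0.  -30.7 -28.1]
0 (168, 292) [  0.  -36.1 -31.5]
0 (330, 290) [  0.   30.  -30.4]
0 (345, 295) [  0.   35.3 -33.8]
0 (100, 340) [  0.  -51.6 -57.5]
0 (0, 383) [  0.  -72.2 -73.5]
0 (165, 330) [  0.  -31.4 -53. ]
0.008 (244, 240) [ 8.  -6.2 -0.9]
0.008 (272, 240) [ 8.   7.5 -1. ]
0.008 (228, 250) [  8.  -13.2 -11.1]
0.008 (288, 250) [  8.   14.4 -11.2]
0.008 (225, 290) [  8.  -11.7 -41.7]
0.008 (183, 287) [  8.  -27.6 -39.8]
0.008 (168, 292) [  8.  -32.4 -42.8]
0.008 (330, 290) [  8.   27.  -41.8]
0.008 (345, 295) [  8.   31.7 -44.8]
0.008 (100, 340) [  8.  -46.3 -66.1]
0.008 (0, 383) [  8.  -64.9 -80.5]
0.008 (165, 330) [  8.  -28.3 -62.1]
[-0.00218463  0.00587754]
[array([-0.0236, -0.0438]), array([-0.0236,  0.0625]), array([-0.0555,  0.0033])]
```

The fingers' widest part at roof height reaches about ±36 mm, which fits in the ±50 mm window. The pad centre reads about 4 mm to +y, so I'll shift slightly and descend.

>>> drive_tool(motion=[0,3,15,0,0,0,0,0,3,30,0,0,0,0,0,3,40,0,0,0,0,0,3,48,0,0,0,0,0,3,54,0,0,0,0,0,3,60,0,0,0,0,0,3,66,0,0,0,0,0,3,70,0,0,0,0])

```text
t: 7.35
tcp_pos: [0.5102, -0.1413, 0.076]
tool_rot: [-0.016, 1.0, -0.002, -0.003]
force: [0.4, 1.0, 3.7]
finger_gap: -0.001
```

Run:
```python
from h import *
plan(-.003,.003,.07)
W=manip.snapshot("wrist");cv2.imwrite("pics/wrist5.png",W["color"][:,:,::-1])
s=manip.snapshot("side"); c=s["color"][:,:,::-1]
cv2.imwrite("pics/side5.png",cv2.resize(c[180:305,205:335],None,fx=4.6,fy=4.6,interpolation=cv2.INTER_CUBIC))
```

```text
t 7.35 box [-3.  4.] z 76.0 F [0.4 1.  3.7] gap -0.0
shift [-0. -1.  6.] rot [-0.17 -0.34  0.04]
```

View pics/side5.png

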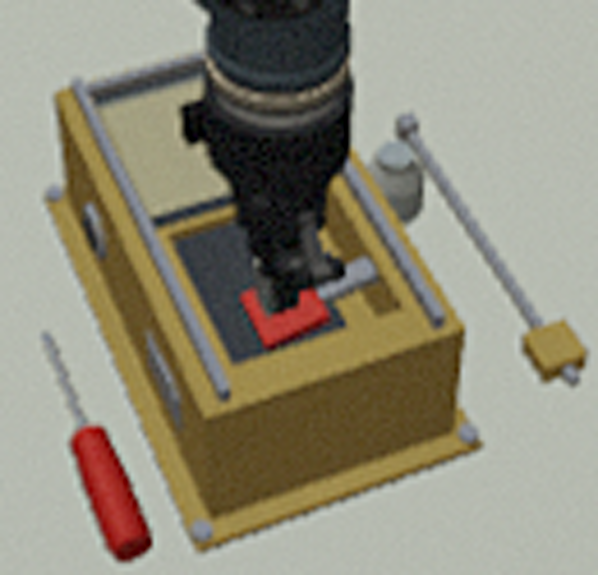

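The tip is centred on the red pad and pushing at 3.7 N. I'll continue to the stop.

>>> drive_tool(motion=[0,-1,3,0,0,0,0,0,-1,6,0,0,0,0,0,-1,8,0,0,0,0,0,-1,9,0,0,0,0])

```text
t: 7.95
tcp_pos: [0.5106, -0.1423, 0.0692]
tool_rot: [-0.017, 1.0, -0.002, -0.002]
force: [-3.2, 3.6, 26.8]
finger_gap: -0.002
```

At 69 mm the force rises to 27 N, which is the lever stop. I'll hold briefly, then lift straight out.

>>> drive_tool(motion=[0,0,1,0,0,0,0,0,0,1,0,0,0,0,0,0,-20,0,0,0,0,0,0,-45,0,0,0,0,0,0,-70,0,0,0,0,0,0,-90,0,0,0,0,0,0,-100,0,0,0,0,0,0,-100,0,0,0,0])

```text
t: 8.95
tcp_pos: [0.5112, -0.1421, 0.1693]
tool_rot: [-0.017, 1.0, -0.002, -0.002]
force: [-0.7, 0.4, 0.3]
finger_gap: -0.004
```

Run:
```python
from h import *
plan(0,.145,.17)
T=manip.snapshot("top")
W=manip.snapshot("wrist");cv2.imwrite("pics/wrist6.png",W["color"][:,:,::-1])
s=manip.snapshot("side"); c=s["color"][:,:,::-1]
cv2.imwrite("pics/side6.png",cv2.resize(c[180:305,205:335],None,fx=4.6,fy=4.6,interpolation=cv2.INTER_CUBIC))
for n,z in (("side",s),("wrist",W)):
    h=cv2.cvtColor(z["color"],cv2.COLOR_RGB2HSV); m=(((h[...,0]<8)|(h[...,0]>172))&(h[...,1]>120)).astype(np.uint8)
    k,l,st,ce=cv2.connectedComponentsWithStats(m);print(n,[(st[i],ce[i].round(1)) for i in range(1,k) if st[i][4]>60])
```

```text
t 8.95 box [-2.   3.1] z 169.3 F [-0.7  0.4  0.3] gap -0.0
shift [ -2.2 141.9  -1.3] rot [-0.24 -0.23  0.06]
side [(array([258, 239,  19,  18, 209], dtype=int32), array([266.8, 247.4])), (array([221, 273,  17,  29, 255], dtype=int32), array([228.6, 286.9]))]
wrist [(array([ 164,   24,   95,   31, 2787], dtype=int32), array([210.9,  39.1])), (array([ 233,  172,   51,   50, 2477], dtype=int32), array([257.6, 196.3]))]
```

View pics/side6.png

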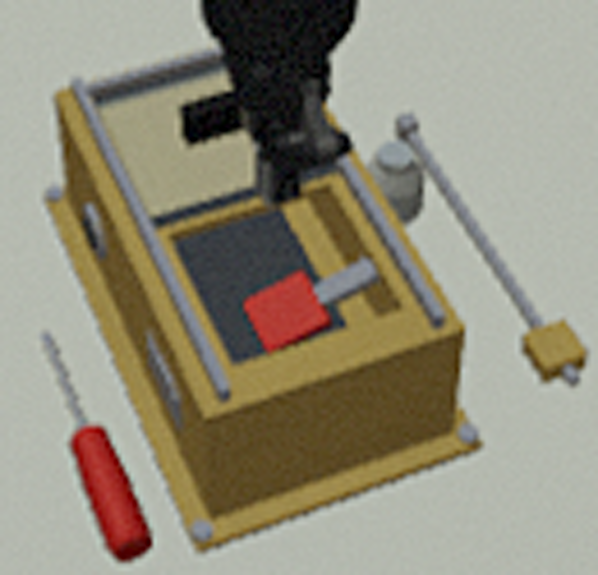

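View pics/wrist6.png

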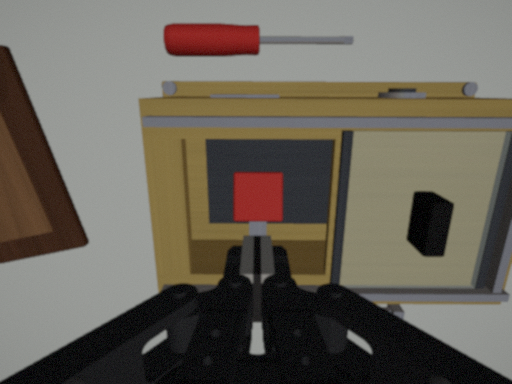

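Run:
```python
from h import *
W=manip.snapshot("wrist");S=manip.snapshot("side")
p,e=tri(S,(266.8,247.4),W,(257.6,196.3)); print("pad",p,e,w2b(p,O,YAW))
# near-edge (-x edge) corners in side / wrist: lowest edge
print(w2b(onz(W,258.5,172,.063),O,YAW),w2b(onz(W,258.5,221.5,.075),O,YAW))
```

```text
pad [ 0.51487908 -0.14082231  0.06710219] 0.0015186425489286917 [0.00171833 0.00432493]
[-0.01823911  0.00501161] [0.01955547 0.00502999]
```

The pad's triangulated height is 67 mm against 69 expected, so the lever is fully down. Next I'll go over to the far side of the tab.

>>> drive_tool(motion=[-1,30,-2,0,0,0,0,-2,65,-2,0,0,0,0,-2,100,-2,0,0,0,0,-2,130,-2,0,0,0,0,-2,147,-2,0,0,0,0,-2,147,0,0,0,0,0])

```text
t: 9.95
tcp_pos: [0.5076, 0.006, 0.1676]
tool_rot: [-0.018, 1.0, -0.001, -0.003]
force: [-0.7, -0.7, -0.0]
finger_gap: -0.002
```

Run:
```python
from h import *
plan(0,.15,.121)
W=manip.snapshot("wrist");cv2.imwrite("pics/wrist7.png",W["color"][:,:,::-1])
```

```text
t 9.95 box [ -0.8 151.3] z 167.6 F [-0.7 -0.7 -0. ] gap -0.0
shift [-1.1 -1.1 46.6] rot [-0.17 -0.38  0.17]
```

View pics/wrist7.png

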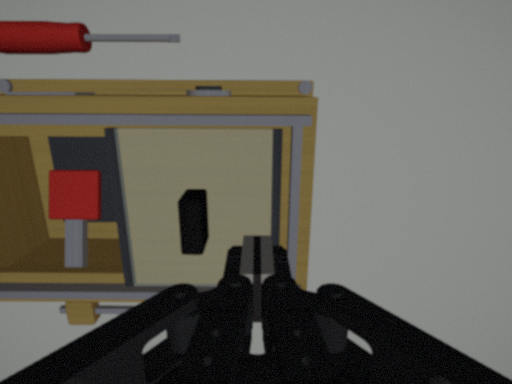

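The tip is between the tab (column 207) and the stop bar (column 290). I'll lower it.

>>> drive_tool(motion=[-1,-3,16,0,0,0,0,-1,-3,32,0,0,0,0,-1,-3,45,0,0,0,0,-1,-3,46,0,0,0,0])

```text
t: 10.5
tcp_pos: [0.508, 0.0014, 0.1204]
tool_rot: [-0.016, 1.0, -0.001, -0.004]
force: [-0.5, -1.0, -0.5]
finger_gap: -0.001
```

Run:
```python
from h import *
plan(0,.022,.121)
W=manip.snapshot("wrist");cv2.imwrite("pics/wrist8.png",W["color"][:,:,::-1])
```

```text
t 10.5 box [ -0.6 146.7] z 120.4 F [-0.5 -1.  -0.5] gap -0.0
shift [  -0.5 -124.7   -0.2] rot [-0.15 -0.5   0.05]
```

View pics/wrist8.png

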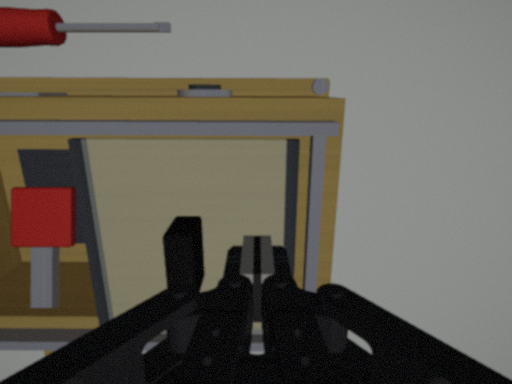

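>>> drive_tool(motion=[0,-15,0,0,0,0,0,0,-30,0,0,0,0,0,0,-45,0,0,0,0,0,0,-60,0,0,0,0,0,0,-75,0,0,0,0,0,0,-88,0,0,0,0,0,0,-100,0,0,0,0,0,0,-110,0,0,0,0,0])

```text
t: 11.55
tcp_pos: [0.5119, -0.1092, 0.1213]
tool_rot: [-0.017, 1.0, -0.001, -0.004]
force: [-0.9, 1.2, 0.3]
finger_gap: -0.001
```

>>> drive_tool(motion=[0,-5,0,0,0,0,0,0,-10,0,0,0,0,0,0,-14,0,0,0,0,0,0,-17,0,0,0,0,0])

```text
t: 12.05
tcp_pos: [0.5122, -0.1215, 0.1213]
tool_rot: [-0.015, 1.0, 0.003, -0.004]
force: [5.0, 21.8, 5.2]
finger_gap: -0.001
```

Run:
```python
from h import *
plan(0,.022,.121)
W=manip.snapshot("wrist");cv2.imwrite("pics/wrist9.png",W["color"][:,:,::-1])
```

```text
t 12.05 box [-0.3 23.8] z 121.3 F [ 5.  21.8  5.2] gap -0.0
shift [-0.4 -1.8  0.3] rot [ 0.36 -0.47 -0.15]
```

View pics/wrist9.png

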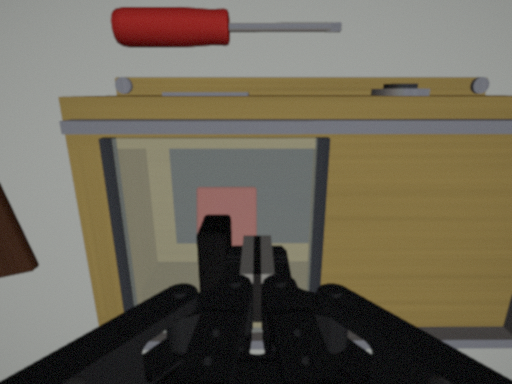

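The force is 22 N at the closed stop, and the finger positions at both stops fit the 108 mm travel. I'll release and retreat.

>>> drive_tool(motion=[0,-1,0,0,0,0,0,0,0,0,0,0,0,0,0,8,0,0,0,0,0,0,18,-10,0,0,0,0,0,30,-40,0,0,0,0,0,60,-80,0,0,0,0,0,110,-110,0,0,0,0,0,160,-110,0,0,0,0])

```text
t: 13.1
tcp_pos: [0.5103, 0.0389, 0.2358]
tool_rot: [-0.014, 1.0, 0.002, -0.0]
force: [1.4, 0.2, -0.2]
finger_gap: -0.0
```

>>> drive_tool(motion=[0,50,0,0,0,0,0,0,50,0,0,0,0,0,0,50,0,0,0,0,0])

```text
t: 13.48
tcp_pos: [0.5089, 0.0888, 0.2364]
tool_rot: [-0.015, 1.0, 0.002, 0.0]
force: [-0.3, -0.9, 0.4]
finger_gap: 0.0
```

Run:
```python
from h import *
plan(0,.022,.121)
S=manip.snapshot("side");T=manip.snapshot("top");c=S["color"][:,:,::-1]
cv2.imwrite("pics/side10.png",cv2.resize(c[180:305,205:335],None,fx=4.6,fy=4.6,interpolation=cv2.INTER_CUBIC))
W=manip.snapshot("wrist");cv2.imwrite("pics/wrist10.png",W["color"][:,:,::-1])
a=cv2.imread("pics/top0.png")[:,:,::-1].astype(int); d=np.abs(a-T["color"]).max(2)>40
k,l,st,ce=cv2.connectedComponentsWithStats(d.astype(np.uint8));print([st[i].tolist() for i in range(1,k) if st[i][4]>8])
```

```text
t 13.47 box [  3.1 234. ] z 236.4 F [-0.3 -0.9  0.4] gap 0.0
shift [   2.6 -212.4  114.6] rot [ 0.22  0.01 -0.13]
[[65, 183, 177, 201, 14106], [275, 191, 2, 32, 37], [279, 191, 1, 12, 12], [307, 190, 3, 33, 84], [290, 201, 8, 11, 70], [279, 213, 1, 10, 10], [0, 295, 67, 89, 3518], [271, 351, 11, 16, 75], [2, 358, 3, 6, 13], [271, 367, 16, 17, 187]]
```

View pics/side10.png

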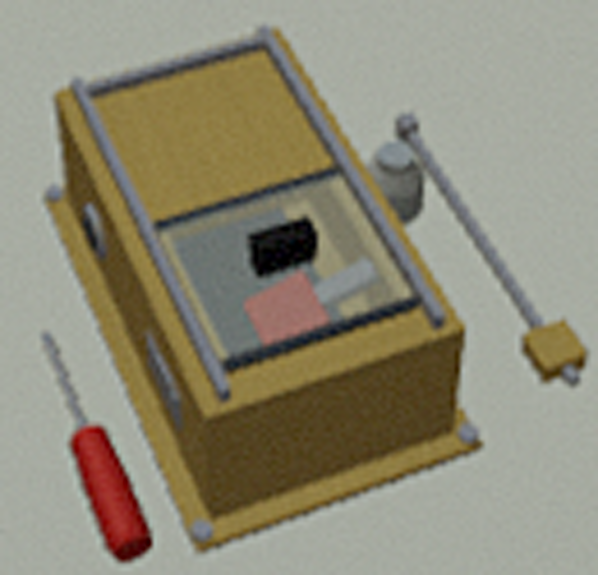

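View pics/wrist10.png

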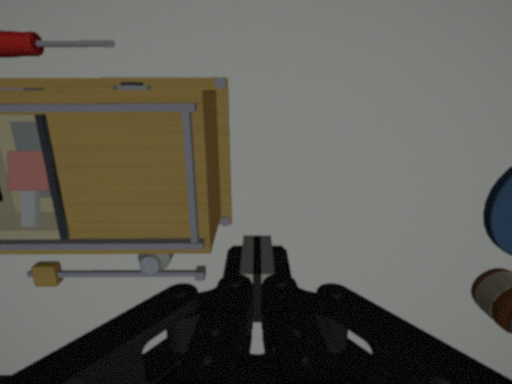

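Run:
```python
from h import *
W=manip.snapshot("wrist")
r=W["color"].astype(int).max(2)[145:151].mean(0); print(r[38:62].round(),r[180:206].round())
for u,z in((43,.112),(54,.112),(185,.114),(194,.114)): print(u,(w2b(onz(W,u,148,z),O,YAW)*1000).round(1))
```

```text
[ 83.  80.  74.  58.  47.  40.  38.  38.  36.  34.  37.  41.  43.  50.
  74.  91. 100. 101. 103. 102. 102. 101. 101. 103.] [101. 103. 102. 100.  95.  92.  96.  97.  96.  95.  93.  80.  71.  81.
  96. 100. 103. 104. 102. 103. 102. 102. 103. 102.  97.  85.]
43 [-29.   54.6]
54 [-28.9  63.8]
185 [-28.5 174. ]
194 [-28.5 181.5]
```

```bash
python3 -c "
from station import manip
print(manip.sense()['force'].round(1)); print(manip.sign_off())"
```

```text
[-0.2  0.3 -0.1]
the job is handed in; nothing more can be done
None
```

I carried out all three pushes and handed the job in, with the last move ending at 13.5 s of the 51 s allowed. The hand-in gave no verdict, so the points below are my own checks.

- **Cover opened:** I pushed the black tab to its stop. The fingers stopped at one position while the force rose to 15 N.
- **Lever pressed:** I reached through the window and pressed to the stop, 27 N at 69 mm. After I lifted out, the pad stayed down at a triangulated height of 67 mm (69 mm expected).
- **Cover shut:** I pushed the tab from its far side until the closed stop, at 22 N. The last picture puts the cover's edge about 2 mm from its nominal shut position, within the 6 mm limit.
- **Counter and guard:** In the final side picture the lever is down, the cover is shut, and the screwdriver, counterweight and pendulum stand where they started. The top-view comparison showed changes only on the cover, the tab and the arm. The arm covered part of that view, and the turntable and jar may have been behind it. The arm never went lower than about 17 cm near either of those. I saw no sign of touching the guard, and the arm ended clear of everything with no load.

**Disagreement:** the camera readings of box y came out 2 to 5 mm too high, judged by the stop bar and pad. I used the contact stops to confirm the end positions instead.

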